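# Lock a piston into its holding fixture with two quarter-turn hold-downs

## Robot

A 6-joint arm with a two-finger parallel gripper is mounted at the origin on the work surface; the furniture and walls round the work are solid. World frame = base frame: x ahead of the robot, y to its left, z up, the work surface at z = 0. Lengths are in mm, angles in rad, forces in N, time in s.
With the tool pointing down it reaches from about 275 to 875 mm from the base axis. Payload 12.5 kg.
Tool frame: the origin (TCP) lies on the centre line of the jaws, within the pads' length; the fingertips stand 8 mm ahead of it and the grasp point (between the pads) lies 11 mm behind it (robot.tip_reach is the distance from the TCP to the fingertips, in mm); z points along the fingers, y is the direction in which the jaws open and shut (so a half turn about z gives the same grasp; the last joint's range is limited). The gripper opens to 85 mm and grips with 20 to 120 N. Pads are 22 mm wide; open, the fingers measure 114 mm over their backs; the gripper's body (76 mm by 85 mm) begins 54 mm behind the grasp point. The pads swing forward as they close: fully open they stand 13 mm farther back than shut.
Start: joints at [1.184, 0.351, 1.652, -0, 1.139, -0.085], TCP at [163.45, 525.137, 239.29] pointing down, gripper open.
Joint ranges: [-2.75, 2.75], [-0.79, 2.1], [0.01, 2.65], [-1.57, 4.71], [0.07, 3.14], [-2.87, 2.87]. Speed limits (rad/s): [2.22, 2.22, 2.79, 3.14, 3.14, 3.14].

## Interface

Orientations are given as a 3x3 rotation matrix whose columns are the frame's x, y, z axes.
In Python, from plant import robot, get_image, ticket, masks_of, spot_point gives the robot as it stands.
- The arm moves only by the tool arm_command, never from a script. Its argument "series" is one flat list of numbers, 5 for each row, row after row: the opening, from -1 (shut) to 1 (fully open), so that 0 is half open, then the shift along the tool's x, y, z in mm, then the turn about the tool's z in degrees. In form: [claw, tx, ty, tz, turn, claw, tx, ty, tz, turn, ...]. A call has 1 to 20 rows; each row is the pose to reach, as a shift and turn from the pose commanded when the call began, along the tool's axes at that moment; what a row does not reach only later rows make up. A row lasts 1/8 s, in which the tool goes at most 62.5 mm and 10.7 degrees, less where a joint would pass 70% of its speed; a pose out of reach is approached as far as the arm can. A call with a gripper value outside its range is refused whole. The fingers move at their own pace and stop on an object; "grip_force" is the grip in N (left out, the last holds). Time passes only in rows, so rows that repeat a pose let the fingers close. It gives the time, the measured TCP pose, the force and the opening at its end, in the units of the state.
- robot.read_state(): the state, without advancing time (a new reading comes with each control period).
- get_image(name): name is "scene" or "top" or "wrist"; returns a dict with "image" (384x512x3 uint8, blue, green, red), "z_map" (384x512 float32, mm along the optical axis (not along the pixel's ray), 0 where there is no reading), "camera_matrix" (3x3 intrinsics, pixels), "eye" and "rotation" of the camera in the world; the wrist camera has in their place "hand_eye" (4x4, takes a point from camera to tool coordinates, whose origin is the TCP and whose axes are the flange's). Camera axes: x right, y down, z forward; pixel columns grow to the right and rows downward; lengths in mm; the calibration is good to about 2 mm. A picture is of the moment at which its call begins: read the wrist's pose just before it.
- ticket.close_job(): hands the job in, once; it reports no verdict.
Trained networks look in a picture, given as the dict that the camera call returned (one of the last four; its "shot" number tells which), for a name from the list of things; names that differ only in an ending like _2 or _b are one class to them, and where a whole thing is asked for, a point or a joint stands for the part that bears it (a point fixed in the world has none). Each returns a list of dicts, best first, with "confidence" (0 to 1); they miss things now and then, are a little off and sometimes report something else, mostly with a low value. They report only what shows in the picture. A call takes as long as a camera call. They do not tell look-alikes from the thing itself.
- masks_of(picture, thing): "pixels" (384x512 bool, what is visible of it).
- spot_point(picture, thing): "at" ([x, y, z] in mm, in world coordinates, good to about 4 mm: a listed point, or the origin of a listed thing).
The state is a dict: "t": time; "joint_positions": joint angles; "dq": joint speeds; "effort": joint torques, N m; "eef_pos": TCP position; "tool_rot": TCP orientation; "contact_force": force on the tool from outside, world axes, zero at the start; "moment": the same for the moment, N m; "gripper_width": finger opening in mm.
Only numpy, scipy, OpenCV 4.12 (cv2) and the standard library are available. Lean on these libraries where they do the work, as an engineer would, in place of code of your own. Each camera call takes 0.05 s, during which the arm holds its last target.

## Task

Set the piston crown up, fully down in the round seat of the holding fixture. Then pass the T head of each of the two hold-downs down through its own slot beside the seat until the shoulder rests on the deck, and give it a quarter turn there so that the head locks under the deck and its bar points straight over the piston. Leave all the other things on the bench standing and lying where they are.

Things in the scene. Friction and masses are not known exactly. Their poses are not given: they have to be found in the camera images.
- fixture: piston holding fixture fixed to the bench: aluminium deck 210 (x) x 100 (y) mm on two end walls, top 50 mm above the bench; origin at the centre of its underside, x along its length (seat and slots lie in a row along x), z up
- seat (a point): centre of the mouth of the fixture's round seat, level with the deck's top, in the middle of the deck; bore 60 mm wide, flat floor 26 mm below the deck's top
- slot_a (a point): middle of a slot's mouth, level with the deck's top, 62 mm from the seat's centre; through slot 27 mm wide (fixture x), 60 mm long (fixture y). A head passes only with its x along the fixture's y. Shoulder on the deck: head hangs 4 mm below the 12 mm deck, free to turn either way, hold-down's centre 13 mm above the deck. Either hold-down fits either slot
- slot_b (a point): middle of a slot's mouth, level with the deck's top, 62 mm from the seat's centre; through slot 27 mm wide (fixture x), 60 mm long (fixture y). A head passes only with its x along the fixture's y. Shoulder on the deck: head hangs 4 mm below the 12 mm deck, free to turn either way, hold-down's centre 13 mm above the deck. Either hold-down fits either slot
- piston_center (a point): centre of a loose light-metal piston standing crown up, round, 55 mm across and 54 mm high; its centre is 27 mm above its foot. Fully in the seat its crown stands 28 mm above the deck (centre 1 mm above it); the bars of seated hold-downs pass 4 mm over the crown
- holddown_1_center (a point): centre of a loose steel hold-down, 86 mm tall, 0.3 kg, upright on its T head; z up, x along head and grip bar. Heights from its foot (43 mm below this point): head 52 (x) x 20 x 14 mm; shank 18 mm thick; round shoulder 40 mm across at 30-38 mm; neck 16 mm thick; grip bar 92 (x) x 12 (y) mm at 62-86 mm, its middle 31 mm above this point. Both hold-downs are alike; pinch the bar across its 12 mm
- holddown_2_center (a point): centre of a loose steel hold-down, 86 mm tall, 0.3 kg, upright on its T head; z up, x along head and grip bar. Heights from its foot (43 mm below this point): head 52 (x) x 20 x 14 mm; shank 18 mm thick; round shoulder 40 mm across at 30-38 mm; neck 16 mm thick; grip bar 92 (x) x 12 (y) mm at 62-86 mm, its middle 31 mm above this point. Both hold-downs are alike; pinch the bar across its 12 mm
- drink_can: bystander: light black drink can, 66 mm across, 115 mm high, standing among the parts; origin at the centre of its underside
- bolt_tin: bystander: shallow tin of bolts, 77 mm across, 37 mm high; origin at the centre of its underside
- tape_roll: bystander: roll of tape standing on edge, 50 mm thick (its x), 84 mm across, 84 mm high; origin at the centre of its underside
Things that resemble listed ones, but are neither listed nor needed, are in the scene too. What is shaped like the part that bears piston_center but orange is not meant.

How it is judged (in metres and radians):
On the way, in this order (a step that is already met when the one before it is completed fails the run):
1. the piston sits fully down and upright in the seat (horizontal distance between piston_center and seat below 0.006 m and z of piston_center in the frame of fixture below 0.055 m and angle between piston_center's own z axis and vertical below 0.1 rad), for 0.2 s.
2. with the piston seated, one hold-down is fully down in a slot and turned so that its bar points over the piston (all of step 1 and ((horizontal distance between holddown_1_center and slot_a below 0.01 m and z of holddown_1_center in the frame of fixture below 0.068 m and angle between holddown_1_center's own z axis and vertical below 0.1 rad and angle between the x axis of holddown_1_center and the x axis of fixture, either way round below 0.3 rad) or (horizontal distance between holddown_1_center and slot_b below 0.01 m and z of holddown_1_center in the frame of fixture below 0.068 m and angle between holddown_1_center's own z axis and vertical below 0.1 rad and angle between the x axis of holddown_1_center and the x axis of fixture, either way round below 0.3 rad) or (horizontal distance between holddown_2_center and slot_a below 0.01 m and z of holddown_2_center in the frame of fixture below 0.068 m and angle between holddown_2_center's own z axis and vertical below 0.1 rad and angle between the x axis of holddown_2_center and the x axis of fixture, either way round below 0.3 rad) or (horizontal distance between holddown_2_center and slot_b below 0.01 m and z of holddown_2_center in the frame of fixture below 0.068 m and angle between holddown_2_center's own z axis and vertical below 0.1 rad and angle between the x axis of holddown_2_center and the x axis of fixture, either way round below 0.3 rad))), for 0.2 s.
At the end, for the whole second after the job is handed in: The piston stands upright (within 0.1 rad) in the seat, within 6 mm of its centre and less than 4 mm short of fully down. One hold-down stands in each slot: within 10 mm of the slot's centre, upright within 0.1 rad, shoulder within 5 mm of the deck, bar and head along the fixture's x within 0.3 rad (all of step 1 and (((horizontal distance between holddown_1_center and slot_a below 0.01 m and z of holddown_1_center in the frame of fixture below 0.068 m and angle between holddown_1_center's own z axis and vertical below 0.1 rad and angle between the x axis of holddown_1_center and the x axis of fixture, either way round below 0.3 rad) and (horizontal distance between holddown_2_center and slot_b below 0.01 m and z of holddown_2_center in the frame of fixture below 0.068 m and angle between holddown_2_center's own z axis and vertical below 0.1 rad and angle between the x axis of holddown_2_center and the x axis of fixture, either way round below 0.3 rad)) or ((horizontal distance between holddown_1_center and slot_b below 0.01 m and z of holddown_1_center in the frame of fixture below 0.068 m and angle between holddown_1_center's own z axis and vertical below 0.1 rad and angle between the x axis of holddown_1_center and the x axis of fixture, either way round below 0.3 rad) and (horizontal distance between holddown_2_center and slot_a below 0.01 m and z of holddown_2_center in the frame of fixture below 0.068 m and angle between holddown_2_center's own z axis and vertical below 0.1 rad and angle between the x axis of holddown_2_center and the x axis of fixture, either way round below 0.3 rad)))); the robot touches nothing.
It fails at once if the drink can is moved by more than 30 mm or tipped (distance of drink_can from where it was at the start of the episode above 0.03 m or angle between drink_can's own z axis and vertical above 0.5 rad).
It fails at once if the bolt tin or the tape roll is moved by more than 30 mm (distance of any of bolt_tin, tape_roll from where it was at the start of the episode above 0.03 m).
It also fails if it takes over 72 s, if anything falls off the work surface, if the arm or the gripper's body presses on something with over 40 N, if the wrist force passes 120 N, or if a joint passes its speed limit or range.

## Working session

There is one attempt and no reset: what is moved stays moved. The work goes in short steps, Python scripts to look and compute and a tool call to move; the robot and the scene stay as the last step left them, time stands still between calls to the robot, and variables do not carry over. Pictures are saved under pics/ and viewed, and the job is handed in when it is done.

Besides the shell and the picture viewer there is one more tool, called after "Request:" in YAML: its name, and indented under it one key for each argument. arm_command: Moves the arm, as the interface text tells. Its arguments: {"type":"object","properties":{"series":{"type":"array"},"grip_force":{"type":"number"}},"required":["series"]}

```bash
ls; mkdir -p pics; cat > h.py <<'E'
import numpy as np, cv2
from plant import robot, get_image, ticket, masks_of, spot_point
def world(p,u,v,z=None):
    K=p["camera_matrix"]; z=p["z_map"][v,u] if z is None else z
    c=np.array([(u-K[0,2])/K[0,0]*z,(v-K[1,2])/K[1,1]*z,z])
    return p["rotation"]@c+p["eye"]
def cloud(p):
    K=p["camera_matrix"]; z=p["z_map"]; v,u=np.mgrid[:384,:512]
    c=np.stack([(u-K[0,2])/K[0,0]*z,(v-K[1,2])/K[1,1]*z,z],-1)
    if "rotation" in p: R,t=np.array(p["rotation"]),np.array(p["eye"])
    else:
        s=p["state"]; H=np.array(p["hand_eye"]); T=np.array(s["tool_rot"])
        R=T@H[:3,:3]; t=T@H[:3,3]+np.array(s["eef_pos"])
    w=c@R.T+t; w[z==0]=np.nan; return w
def wrist():
    s=robot.read_state(); p=get_image("wrist"); p["state"]=s; return p
E
python3 - <<'E'
from h import *
for n in["scene","top"]:
    p=get_image(n); cv2.imwrite(f"pics/{n}0.png",p["image"])
    print(n,np.round(p["eye"]),p["camera_matrix"][0,0])
    for t in ["fixture","seat","slot_a","piston_center","holddown_1_center","drink_can","bolt_tin","tape_roll"]:
        print(t,[(np.round(d["at"]).tolist(),round(float(d["confidence"]),2)) for d in spot_point(p,t)])
s=robot.read_state();print(s["tool_rot"],s["t"],s["eef_pos"],s["gripper_width"])
E
```

```text
pics
scene [ 300. -436.  718.] 410.026256034787
fixture [([525.0, -121.0, 0.0], 0.76)]
seat [([530.0, -124.0, 49.0], 0.9), ([507.0, 252.0, -1.0], 0.48)]
slot_a [([586.0, -116.0, 50.0], 0.85), ([464.0, -129.0, 47.0], 0.79)]
piston_center [([687.0, 212.0, 29.0], 0.97), ([377.0, 308.0, 29.0], 0.64)]
holddown_1_center [([445.0, 136.0, 46.0], 0.77)]
drink_can [([503.0, 252.0, -2.0], 0.69)]
bolt_tin [([560.0, 81.0, 4.0], 0.86)]
tape_roll [([725.0, 83.0, -2.0], 0.84)]
top [ 361.  110. 1138.] 428.95152503239854
fixture [([526.0, -122.0, -0.0], 0.56)]
seat [([526.0, -123.0, 48.0], 0.88)]
slot_a [([587.0, -117.0, 52.0], 0.78)]
piston_center [([383.0, 306.0, 31.0], 0.91), ([682.0, 210.0, 27.0], 0.79)]
holddown_1_center [([444.0, 136.0, 40.0], 0.88)]
drink_can [([501.0, 250.0, 0.0], 0.86)]
bolt_tin [([561.0, 83.0, 3.0], 0.74), ([500.0, 251.0, -2.0], 0.16)]
tape_roll [([722.0, 81.0, -2.0], 0.8), ([465.0, -123.0, 50.0], 0.29)]
[[-9.54798903e-01  2.97252509e-01 -1.49352040e-05]
 [ 2.97252508e-01  9.54798903e-01  8.70004096e-06]
 [ 1.68462254e-05  3.86726271e-06 -1.00000000e+00]] 0.9 [163.45770892 525.13068358 239.29737565] 85.56368387309206
```

View pics/scene0.png

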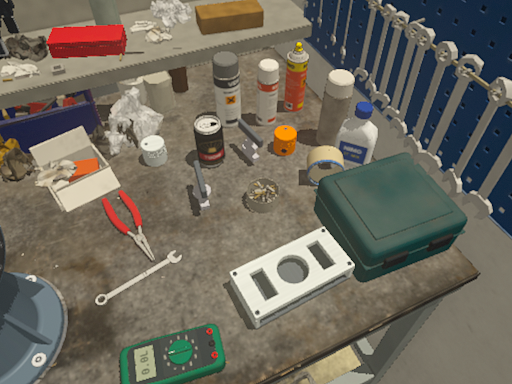

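View pics/top0.png

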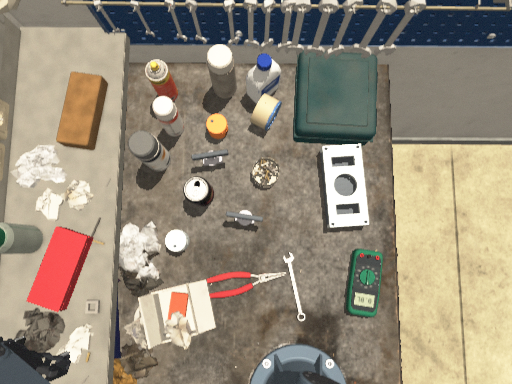

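The scene shows two piston-shaped parts: a white/light-metal one at scene (153,151) / top (176,240), and an orange one at scene (285,139) / top (216,126). The white one fits, since orange is ruled out. The hold-downs are at top (245,217) and (209,158), and the fixture at (345,185). I'll confirm with crops and measure.

```bash
cat > m.py <<'E'
from h import *
p=get_image("top"); w=cloud(p); im=p["image"]
a=cv2.resize(im[130:270,120:300],None,fx=4,fy=4,interpolation=cv2.INTER_CUBIC); cv2.imwrite("pics/crop1.png",a)
def rep(name,m):
    q=w[m]; r=cv2.minAreaRect(q[:,:2].astype(np.float32)); print(name,len(q),np.round(np.nanmedian(q,0),1),[np.round(x,2) for x in r])
v,u=np.mgrid[:384,:512]
def box(u0,u1,v0,v1,z0,z1): return (u>=u0)&(u<u1)&(v>=v0)&(v<v1)&(w[...,2]>z0)&(w[...,2]<z1)
rep("white piston",box(160,192,225,255,48,60))
rep("bar1",box(222,268,200,232,76,95)); rep("bar2",box(188,232,145,172,76,95))
rep("deck",box(315,375,138,232,44,56))
rep("can",box(178,216,172,210,100,130))
rep("can all",box(178,216,172,210,20,130))
rep("orange",box(203,230,112,142,48,60))
rep("bottle1",box(125,175,125,180,50,300))
rep("tin",box(245,285,150,190,25,50)); rep("tape",box(248,285,92,132,40,95))
rep("paper",box(120,162,220,275,15,200))
rep("white2",box(150,185,95,138,50,300))
E
python3 m.py
```

```text
white piston 377 [382.3 307.7  54.4] [array([383.62, 307.46]), array([52.18, 53.34]), np.float64(0.3)]
bar1 189 [441.2 135.4  86. ] [array([442.32, 135.45]), array([90.72, 12.23]), np.float64(81.44)]
bar2 192 [596.9 224.3  86.4] [array([597.06, 224.43]), array([12.72, 91.37]), np.float64(10.02)]
deck 2356 [ 527.2 -122.1   50.9] [array([ 531.27, -113.78]), array([131.4, 224.8]), np.float64(89.61)]
can 550 [503.6 251.1 109.8] [array([504.93, 251.97]), array([63.7 , 63.98]), np.float64(29.14)]
can all 691 [501.2 246.6 108.8] [array([504.94, 251.19]), array([66.4 , 64.77]), np.float64(87.5)]
orange 343 [684.7 211.2  54.9] [array([685.61, 211.25]), array([54.6 , 52.21]), np.float64(45.87)]
bottle1 1085 [591.3 355.7 189.3] [array([620.45, 352.9 ]), array([ 97.82, 103.42]), np.float64(17.53)]
tin 252 [564.1  82.7  31.9] [array([563.83,  81.64]), array([71.19, 70.75]), np.float64(44.35)]
tape 692 [715.6  89.   77.6] [array([733.33,  96.74]), array([87.17, 91.05]), np.float64(61.51)]
paper 1815 [359.8 392.3  68.6] [array([363.68, 400.64]), array([ 93.77, 135.47]), np.float64(88.74)]
white2 734 [679.3 321.6 166.1] [array([686.62, 327.87]), array([152.21,  55.88]), np.float64(3.37)]
```

View pics/crop1.png

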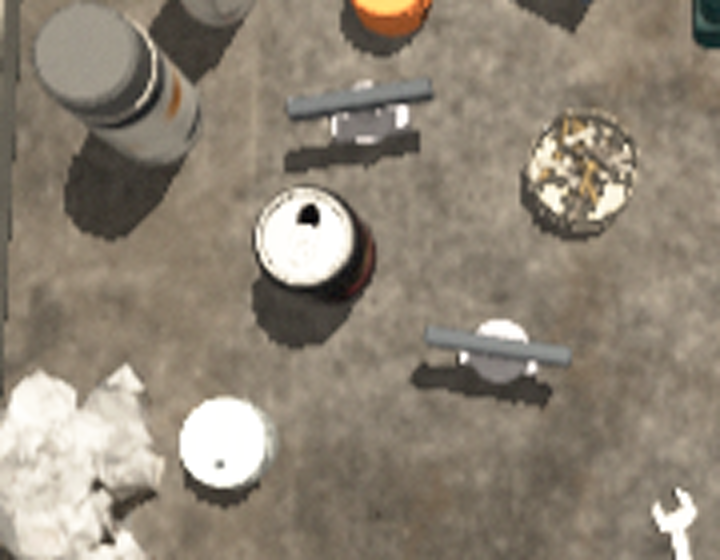

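The crop confirms the white piston (crop (225,443)), hold-down 1 at crop (498,345) and hold-down 2 at (360,97). Next I'll fit the fixture and check the clearances.

```bash
cat > m2.py <<'E'
from h import *
print([a for a in dir(robot) if a[0]!='_'])
try: print(robot.tip_reach)
except Exception as e: print(e)
p=get_image("top"); w=cloud(p); im=p["image"]
K=p["camera_matrix"]; 
def proj(P):
    c=np.array(p["rotation"]).T@(np.array(P)-p["eye"]); return (K@c/c[2])[:2]
print("tcp px",proj([163,525,239]),proj([163,525,400]))
# paper height near piston, path obstacles
x,y,z=w[...,0],w[...,1],w[...,2]
d=np.hypot(x-382.5,y-307.5)
for r0,r1 in[(32,45),(45,60),(60,80),(80,110)]:
    m=(d>r0)&(d<r1)&(z>15); 
    if m.any(): i=np.nanargmax(np.where(m,z,-1)); print(r0,r1,np.round(w.reshape(-1,3)[i]))
t=np.linspace(0,1,8)
for k in t:
    q=np.array([163,525])*(1-k)+np.array([382,307])*k
    m=(np.hypot(x-q[0],y-q[1])<70); print(np.round(q),np.round(np.nanmax(z[m])) if m.any() else None)
# fixture
mk=masks_of(p,"fixture"); print([m["confidence"] for m in mk])
M=mk[0]["pixels"]; m=M&(abs(z-50.9)<3.5)
q=w[m][:,:2].astype(np.float32); print(len(q),cv2.minAreaRect(q))
# robust: render to grid
m8=(m*255).astype(np.uint8)
# holes via contours on grid
g=np.zeros((320,320),np.uint8); 
gx,gy=np.meshgrid(np.arange(320)+370,np.arange(320)-280)
Z=50.9
R=np.array(p["rotation"]);P=np.stack([gx,gy,np.full_like(gx,Z)],-1)-np.array(p["eye"]); c=P@R
U=(c[...,0]/c[...,2]*K[0,0]+K[0,2]).astype(np.float32);V=(c[...,1]/c[...,2]*K[1,1]+K[1,2]).astype(np.float32)
G=cv2.remap((m*255).astype(np.uint8),U,V,cv2.INTER_LINEAR); G=(G>127).astype(np.uint8)*255
I=cv2.remap(im,U,V,cv2.INTER_CUBIC); cv2.imwrite("pics/fixgrid.png",cv2.resize(np.hstack([I,cv2.cvtColor(G,cv2.COLOR_GRAY2BGR)]),None,fx=1.2,fy=1.2))
cs,h=cv2.findContours(G,cv2.RETR_CCOMP,cv2.CHAIN_APPROX_NONE)
for cc in cs:
    if cv2.contourArea(cc)>300:
        r=cv2.minAreaRect(cc); print(cv2.contourArea(cc),np.round(np.array(r[0])+[370,-280],1),np.round(r[1],1),round(r[2],1))
E
python3 m2.py
```

```text
['PlanningError', 'read_state', 'tip_reach']
8.0
tcp px [ 45.79353585 348.31764021] [ -1.84719907 371.04866116]
45 60 [389. 357.  70.]
60 80 [355. 380. 108.]
80 110 [368. 416. 203.]
[163. 525.] 479.0
[194. 494.] 560.0
[226. 463.] 560.0
[257. 432.] 560.0
[288. 400.] 214.0
[319. 369.] 205.0
[351. 338.] 133.0
[382. 307.] 85.0
[0.82]
2090 ((527.4556274414062, -122.13418579101562), (210.7218017578125, 101.3009033203125), 4.206255912780762)
20694.0 [ 527.1 -121.8] [212.  103.2] 4.2
1697.0 [ 588.9 -117.4] [36.7 62.3] 6.5
2892.0 [ 525.5 -122.5] [62.2 60.8] 45.0
1691.0 [ 463.8 -126.5] [35.5 62.1] 3.5
```

```bash
python3 - <<'E'
from h import *
p=wrist(); cv2.imwrite("pics/w0.png",p["image"]); print(p["hand_eye"])
E
```

```text
[[ 9.11088497e-05 -9.47077823e-01 -3.21004032e-01  8.27336551e+01]
 [ 9.99999966e-01  8.28094029e-06  2.59392853e-04  6.01063690e-01]
 [-2.43007004e-04 -3.21004045e-01  9.47077792e-01 -1.34015152e+02]
 [ 0.00000000e+00  0.00000000e+00  0.00000000e+00  1.00000000e+00]]
```

View pics/fixgrid.png

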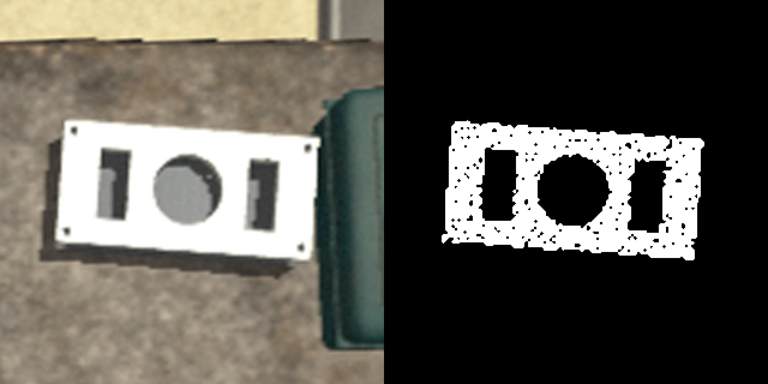

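View pics/w0.png

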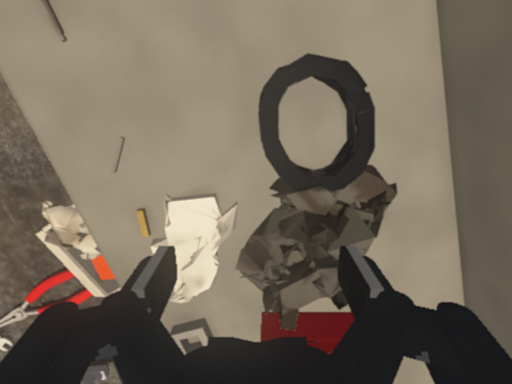

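```bash
cat >> h.py <<'E'
def plan(x,y,z,phi,s=None):
    s=s or robot.read_state(); T=np.array(s["tool_rot"]); e=np.array(s["eef_pos"])
    d=T.T@(np.array([x,y,z])-e); p0=np.degrees(np.arctan2(T[1,1],T[0,1])); t=(p0-phi)
    q=np.degrees(s["joint_positions"])
    print("shift",np.round(d,1),"turn",round(t,1),"(phi0 %.1f)"%p0,"q6 goal ~%.0f"%(np.degrees(np.arctan2(y,x))-phi))
E
python3 -c "
from h import *
plan(382.8,307.5,150,180)"
```

```text
shift [-274.1 -142.6   89.3] turn -107.3 (phi0 72.7) q6 goal ~-141
```

Request:
arm_command:
  series: [1,0,0,-60,0,1,-70,-36,-60,-11,1,-130,-68,-60,-22,1,-190,-100,-60,-32,1,-240,-125,-50,-43,1,-274,-142.6,-10,-54,1,-274,-142.6,40,-64,1,-274,-142.6,89,-75,1,-274,-142.6,89,-86,1,-274,-142.6,89,-96,1,-274,-142.6,89,-107.3,1,-274,-142.6,89,-107.3,1,-274,-142.6,89,-107.3]

```text
t: 2.72
eef_pos: [382.7, 307.6, 150.3]
tool_rot: [[-0.001, -1.0, 0.0], [-1.0, 0.001, 0.0], [-0.0, -0.0, -1.0]]
contact_force: [0.7, 0.4, 0.2]
gripper_width: 85.3
```

```bash
cat > w.py <<'E'
from h import *
import sys
p=wrist(); n=sys.argv[1]; cv2.imwrite(f"pics/{n}.png",p["image"])
s=p["state"]; print(round(s["t"],2),np.round(s["eef_pos"],1),np.round(s["contact_force"],1),round(s["gripper_width"],1))
E
python3 w.py w1
```

```text
2.73 [382.7 307.6 150.3] [0.7 0.4 0.2] 85.3
```

View pics/w1.png

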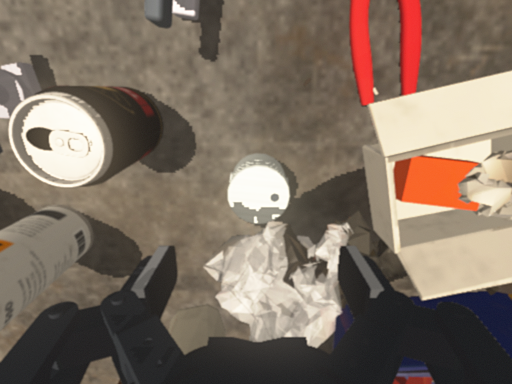

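```bash
python3 - <<'E'
from h import *
p=wrist(); w=cloud(p); x,y,z=w[...,0],w[...,1],w[...,2]
v,u=np.mgrid[:384,:512]
m=(u>222)&(u<296)&(v>145)&(v<230)&(z>50)&(z<60)
c,r=cv2.minEnclosingCircle(w[m][:,:2].astype(np.float32)); print("piston",c,r,np.nanmedian(w[m],0), (w[m].max(0)+w[m].min(0))/2)
for nm,b in {"finger+x":(410,450,290,325),"finger-x":(315,355,290,325),"bodyfoot":(335,430,340,360),"bodyfoot2":(335,430,260,355)}.items():
    k=(x>b[0])&(x<b[1])&(y>b[2])&(y<b[3])&(z<130)&(v<250); print(nm,k.sum(),np.round(np.nanmax(z[k])) if k.any() else None)
k=(z>20)&(z<130)&(y>270)&(y<345)&(x<345); print("box near", np.round(w[k][:,0].max()) if k.any() else None)
plan(383,307.5,34,180)
E
```

```text
piston (382.1078186035156, 308.7077331542969) 27.506153106689453 [381.96643356 307.17271701  53.48294473] [382.03000508 308.58063259  52.92056569]
finger+x 1160 2.0
finger-x 1156 53.0
bodyfoot 1181 66.0
bodyfoot2 8021 66.0
box near 278.0
shift [ 1.000e-01 -3.000e-01  1.163e+02] turn -0.1 (phi0 179.9) q6 goal ~-141
```

Request:
arm_command:
  series: [1,0,0,55,0,1,0,0,100,0,1,0,0,116,0,1,0,0,116,0,-1,0,0,116,0,-1,0,0,116,0,-1,0,0,116,0,-1,0,0,116,0,-1,0,0,116,0,-1,0,0,116,0]
  grip_force: 40

```text
t: 4.08
eef_pos: [383.4, 308.0, 36.0]
tool_rot: [[0.0, -1.0, 0.002], [-1.0, -0.0, 0.001], [-0.001, -0.002, -1.0]]
contact_force: [-3.2, -0.4, 9.5]
gripper_width: 53.3
```

Request:
arm_command:
  series: [-1,0,0,-10,0,-1,0,0,-40,0,-1,0,0,-90,0,-1,0,0,-140,0,-1,0,0,-140,0,-1,0,0,-140,0]

```text
t: 4.82
eef_pos: [382.2, 307.2, 174.0]
tool_rot: [[0.0, -1.0, -0.0], [-1.0, -0.0, -0.0], [0.0, 0.0, -1.0]]
contact_force: [-0.1, 0.3, -2.9]
gripper_width: 53.6
```

```bash
python3 w.py w2; python3 -c "
from h import *
plan(526,-122.2,174,90)"
```

```text
4.83 [382.2 307.2 174. ] [-0.1  0.3 -2.9] 53.6
shift [ 4.293e+02 -1.439e+02 -4.000e-01] turn -270.0 (phi0 -180.0) q6 goal ~-103
```

View pics/w2.png

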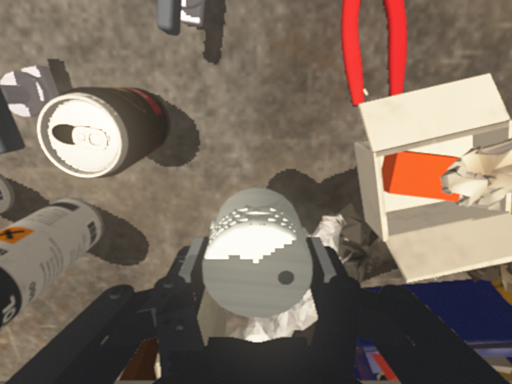

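Request:
arm_command:
  series: [-1,45,-15,0,10,-1,95,-32,0,20,-1,150,-50,0,30,-1,205,-69,0,40,-1,260,-87,0,50,-1,315,-105,0,60,-1,365,-122,0,70,-1,405,-136,0,80,-1,429,-144,0,90,-1,429,-144,0,90,-1,429,-144,0,90,-1,429,-144,0,90]

```text
t: 6.38
eef_pos: [526.4, -120.6, 173.9]
tool_rot: [[-1.0, -0.003, -0.001], [-0.003, 1.0, 0.0], [0.001, 0.0, -1.0]]
contact_force: [-0.5, -0.9, -1.6]
gripper_width: 53.7
```

```bash
cat > fx.py <<'E'
from h import *
import sys
p=wrist(); cv2.imwrite(f"pics/{sys.argv[1]}.png",p["image"]); w=cloud(p); s=p["state"]; print(np.round(s["eef_pos"],1),s["gripper_width"])
mk=masks_of(p,"fixture"); print([m["confidence"] for m in mk])
z=w[...,2]
if mk:
    M=mk[0]["pixels"]&(abs(z-50)<6); print(M.sum(),np.nanmedian(z[M]))
    r=cv2.minAreaRect(w[M][:,:2].astype(np.float32)); print(r)
for t in["seat","slot_a","fixture","piston_center","holddown_1_center"]: print(t,[(np.round(d["at"],1).tolist(),round(float(d["confidence"]),2)) for d in spot_point(p,t)])
E
python3 fx.py w3
```

```text
[ 526.4 -120.6  173.9] 53.70307862084723
[0.93, 0.33]
10912 49.49285776709132
((499.67059326171875, -123.83277893066406), (157.52413940429688, 100.2596664428711), 4.325159549713135)
seat [([523.7, -120.1, 52.7], 0.57)]
slot_a [([461.5, -128.8, 50.3], 0.75)]
fixture [([526.9, -121.0, 0.9], 0.87)]
piston_center [([530.7, -119.7, 160.5], 0.96)]
holddown_1_center []
```

View pics/w3.png

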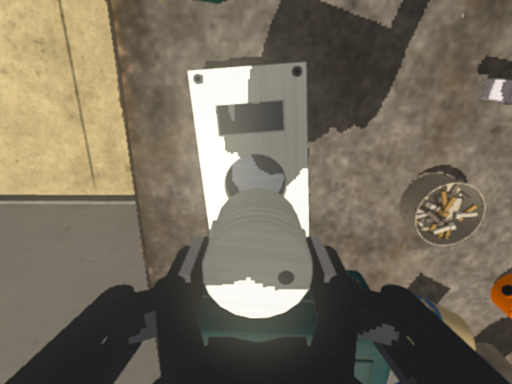

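```bash
python3 - <<'E'
from h import *
p=wrist(); w=cloud(p); s=p["state"]; x,y,z=w[...,0],w[...,1],w[...,2]
v,u=np.mgrid[:384,:512]
m=(u>200)&(u<316)&(v>180)&(v<320)&(z>120)
print(np.percentile(z[m],[5,50,80,95,99]))
zc=np.percentile(z[m],90); k=m&(abs(z-zc)<2.5)
c,r=cv2.minEnclosingCircle(w[k][:,:2].astype(np.float32)); print("crown",c,r,zc,(w[k].max(0)+w[k].min(0))/2)
a=w[k]; A=np.c_[a[:,:2],np.ones(len(a))]; print("tilt",np.linalg.lstsq(A,a[:,2],rcond=None)[0])
# slot a and seat edge
Z=49.5
k=(abs(z-Z)<4); 
g=np.zeros((384,512),np.uint8); g[k]=255
cs,h=cv2.findContours(g,cv2.RETR_CCOMP,cv2.CHAIN_APPROX_NONE)
K=p["camera_matrix"];H=np.array(p["hand_eye"]);T=np.array(s["tool_rot"]);R=T@H[:3,:3];t=T@H[:3,3]+np.array(s["eef_pos"])
for cc in cs:
    if cv2.contourArea(cc)>800:
        q=cc[:,0].astype(float); d=np.c_[(q[:,0]-K[0,2])/K[0,0],(q[:,1]-K[1,2])/K[1,1],np.ones(len(q))]@R.T
        P=t+d*((Z-t[2])/d[:,2])[:,None]; rr=cv2.minAreaRect(P[:,:2].astype(np.float32)); print(len(q),np.round(rr[0],1),np.round(rr[1],1),round(rr[2],1),q.mean(0))
E
```

```text
[155.07572637 191.48167014 192.10476392 192.66879157 195.88192293]
crown (526.7828369140625, -120.45913696289062) 29.63619041442871 192.4100103653817 [ 526.1934039  -120.55724769  192.40268524]
tilt [2.46922299e-03 3.00351251e-03 1.90799727e+02]
635 [ 503.1 -123.5] [164.3 100. ] 4.2 [255.31811024 144.83464567]
194 [ 463.8 -126. ] [28.5 61.8] 4.7 [250.91237113 117.27835052]
```

```bash
python3 -c "
from h import *
s=robot.read_state();print(s['t'],s['eef_pos'],s['dq'])"
```

```text
6.775 [ 526.7568732  -121.3419956   174.36275575] [-0.0024548   0.00046822  0.00110397  0.00054033  0.00062219 -0.00018669]
```

Request:
arm_command:
  series: [-1,0.5,0,40,0,-1,0.5,0,75,0,-1,0.5,0,82,0,-1,0.5,0,82,0,-1,0.5,0,82,0]

```text
t: 7.4
eef_pos: [527.0, -121.7, 93.7]
tool_rot: [[-1.0, -0.0, 0.002], [-0.0, 1.0, -0.001], [-0.002, -0.001, -1.0]]
contact_force: [0.5, -0.3, -2.1]
gripper_width: 53.9
```

Request:
arm_command:
  series: [-1,1,0,5,0,-1,1,0,14,0,-1,1,0,22,0,-1,1,0,28,0,-1,1,0,31,0,-1,1,0,31,0,-1,1,0,31,0]

```text
t: 8.28
eef_pos: [525.4, -121.5, 61.5]
tool_rot: [[-1.0, -0.0, 0.0], [-0.0, 1.0, -0.0], [-0.0, -0.0, -1.0]]
contact_force: [0.1, 0.4, -1.8]
gripper_width: 53.2
```

```bash
python3 fx.py w4
```

```text
[ 525.4 -121.5   61.5] 53.2395047792649
[0.56]
30102 49.4369046730572
((511.7210998535156, -122.72981262207031), (182.0736846923828, 100.6696548461914), 4.18684720993042)
seat []
slot_a [([589.9, -119.9, 52.7], 0.96), ([459.9, -129.0, 50.8], 0.55)]
fixture [([460.9, -127.8, 50.5], 0.2)]
piston_center [([526.4, -119.1, 48.4], 0.7)]
holddown_1_center []
```

View pics/w4.png

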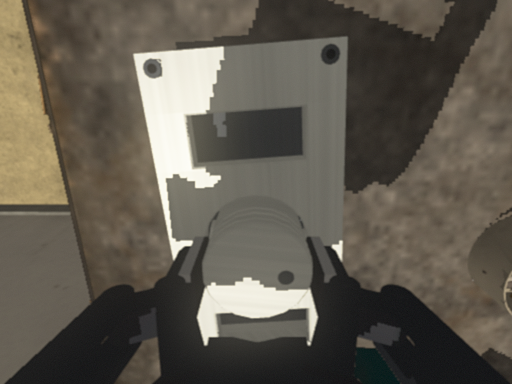

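Request:
arm_command:
  series: [-1,0,0,2,0,-1,0,0,2,0,-0.3,0,0,2,0,0.8,0,0,2,0,0.8,0,0,2,0,0.8,0,0,2,0,0.8,0,0,-20,0,0.8,0,0,-70,0,0.8,0,0,-110,0,0.8,0,0,-110,0,0.8,0,0,-110,0]

```text
t: 10.0
eef_pos: [524.8, -121.3, 170.5]
tool_rot: [[-1.0, -0.0, -0.001], [-0.0, 1.0, 0.0], [0.001, 0.0, -1.0]]
contact_force: [-0.2, -0.7, -0.8]
gripper_width: 76.9
```

```bash
python3 fx.py w5; cat > cr.py <<'E'
from h import *
p=wrist(); w=cloud(p); x,y,z=w[...,0],w[...,1],w[...,2]
m=(np.hypot(x-526,y+122)<45)&(z>60)&(z<95)
zc=np.median(z[m]); k=m&(abs(z-zc)<2)
c,r=cv2.minEnclosingCircle(w[k][:,:2].astype(np.float32)); print("crown",c,r,zc,k.sum())
a=w[k]; print("tilt",np.linalg.lstsq(np.c_[a[:,:2],np.ones(len(a))],a[:,2],rcond=None)[0])
d=(abs(z-50)<4)&(np.hypot(x-526,y+122)<120); print("deck z",np.median(z[d]))
K=p["camera_matrix"];s=p["state"];H=np.array(p["hand_eye"]);T=np.array(s["tool_rot"]);R=T@H[:3,:3];t=T@H[:3,3]+np.array(s["eef_pos"]);Z=np.median(z[d])
g=(d*255).astype(np.uint8); cs,h=cv2.findContours(g,cv2.RETR_CCOMP,cv2.CHAIN_APPROX_NONE)
for cc in cs:
    if cv2.contourArea(cc)>600:
        q=cc[:,0].astype(float); dd=np.c_[(q[:,0]-K[0,2])/K[0,0],(q[:,1]-K[1,2])/K[1,1],np.ones(len(q))]@R.T
        P=t+dd*((Z-t[2])/dd[:,2])[:,None]; rr=cv2.minAreaRect(P[:,:2].astype(np.float32)); print(len(q),np.round(rr[0],1),np.round(rr[1],1),round(rr[2],1),np.round(q.mean(0)))
E
python3 cr.py; python3 -c "
from h import *
plan(441.5,135.4,140,-8.6); plan(441.5,135.4,140,171.4)"
```

```text
[ 524.8 -121.3  170.5] 76.86398654226889
[0.84]
15744 49.49509287587378
((526.228271484375, -121.8233642578125), (210.8151092529297, 100.2671127319336), 4.232493877410889)
seat [([462.8, -126.1, 49.8], 0.2)]
slot_a [([464.5, -130.0, 50.7], 0.71), ([587.6, -120.0, 51.5], 0.64)]
fixture []
piston_center [([528.1, -119.2, 48.2], 0.6)]
holddown_1_center []
crown (525.5353393554688, -121.0542221069336) 27.44826889038086 77.35794369264408 2955
tilt [1.57745369e-03 2.10229816e-03 7.68359471e+01]
deck z 49.47102820807751
789 [ 533.2 -124. ] [225.8 106.2] 3.4 [254. 193.]
159 [ 586.6 -117.3] [27.9 61.2] 4.2 [260. 243.]
195 [ 531.2 -121.2] [70.8 62.7] 0.0 [256. 191.]
195 [ 463.9 -126.4] [28.4 61. ] 4.2 [251. 120.]
shift [ 83.6 256.8  31. ] turn 98.6 (phi0 90.0) q6 goal ~26
shift [ 83.6 256.8  31. ] turn -81.4 (phi0 90.0) q6 goal ~-154
```

View pics/w5.png

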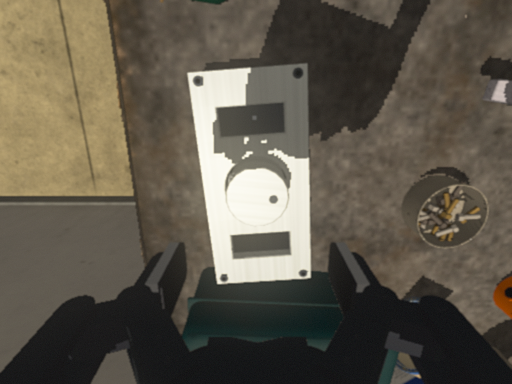

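The piston is seated, with its crown 27.9 mm above the deck and centred. Next is hold-down 1.

Request:
arm_command:
  series: [0,10,30,0,10,0,20,60,0,20,0,30,95,0,30,0,40,130,0,40,0,50,160,0,50,0,60,190,0,60,0,70,215,0,70,0,78,240,5,80,0,83.5,256.8,10,90,0,83.5,256.8,10,98.6,0,83.5,256.8,10,98.6,0,83.5,256.8,10,98.6,0,83.5,256.8,10,98.6]

```text
t: 12.02
eef_pos: [441.8, 135.2, 161.3]
tool_rot: [[0.148, 0.989, 0.0], [0.989, -0.148, 0.0], [0.0, 0.0, -1.0]]
contact_force: [0.0, -0.4, -0.4]
gripper_width: 42.7
```

```bash
cat > bar.py <<'E'
from h import *
import sys
p=wrist(); cv2.imwrite(f"pics/{sys.argv[1]}.png",p["image"]); w=cloud(p); s=p["state"]; x,y,z=w[...,0],w[...,1],w[...,2]
X,Y=float(sys.argv[2]),float(sys.argv[3]); zl,zh=[float(a) for a in sys.argv[4:6]]
v=np.mgrid[:384,:512][0]
m=(np.hypot(x-X,y-Y)<58)&(z>zl)&(z<zh)
g=(m*255).astype(np.uint8); n,L,S,_=cv2.connectedComponentsWithStats(g); i=1+np.argmax(S[1:,4]); m=L==i
zt=np.percentile(z[m],60); print("z",zt,S[i]); r=cv2.minAreaRect(w[m&(abs(z-zt)<3)][:,:2].astype(np.float32)); print(r)
print("state",np.round(s["eef_pos"],1),round(s["gripper_width"],1),np.round(s["contact_force"],1))
E
python3 bar.py w6 441 135 76 95
```

```text
z 85.32217090008866 [ 248  145   16  108 1597]
((440.59124755859375, 136.71923828125), (90.99649047851562, 11.89588737487793), 81.30433654785156)
state [441.8 135.2 161.3] 42.7 [ 0.  -0.4 -0.4]
```

View pics/w6.png

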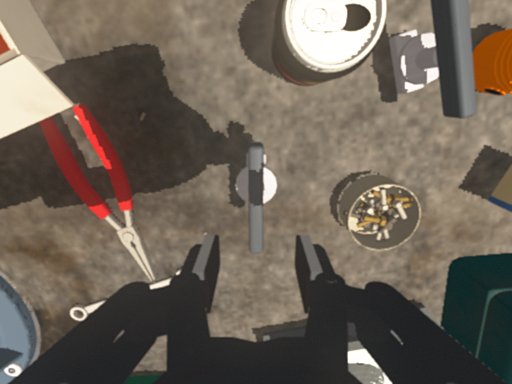

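Request:
arm_command:
  series: [0,1,-1,40,0,0,1,-1,75,0,0,1,-1,88,0,0,1,-1,88,0,-1,1,-1,88,0,-1,1,-1,88,0,-1,1,-1,88,0,-1,1,-1,88,0,-1,1,-1,88,0,-1,1,-1,88,0]
  grip_force: 80

```text
t: 13.32
eef_pos: [441.4, 136.6, 74.5]
tool_rot: [[0.149, 0.989, 0.002], [0.989, -0.149, 0.0], [0.001, 0.002, -1.0]]
contact_force: [-1.4, -0.1, 8.4]
gripper_width: 10.2
```

Request:
arm_command:
  series: [-1,1,0,-10,0,-1,1,0,-45,0,-1,1,0,-90,0,-1,1,0,-120,0,-1,1,0,-120,0]

```text
t: 13.95
eef_pos: [441.9, 137.7, 195.7]
tool_rot: [[0.149, 0.989, 0.005], [0.989, -0.149, 0.001], [0.002, 0.004, -1.0]]
contact_force: [0.1, 0.4, -3.9]
gripper_width: 10.1
```

```bash
python3 bar.py w7 441 135 185 230; python3 -c "
from h import *
plan(464,-126.4,192,4.2)"
```

```text
z 206.80514216020967 [ 212  171   89  166 6028]
((440.0258483886719, 138.59622192382812), (89.75577545166016, 35.98553466796875), 66.99042510986328)
state [441.9 137.7 195.7] 10.1 [ 0.1  0.4 -3.9]
shift [-257.6   62.     1.9] turn -12.8 (phi0 -8.6) q6 goal ~-19
```

View pics/w7.png

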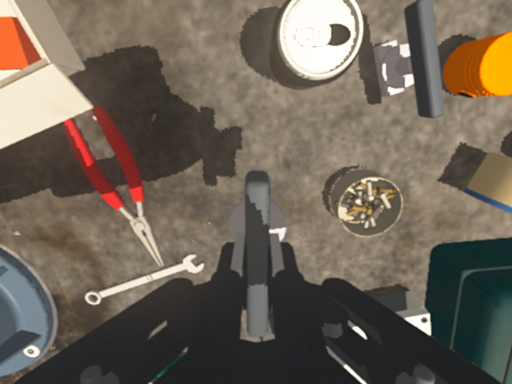

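Request:
arm_command:
  series: [-1,-35,8,0,0,-1,-80,19,0,-4,-1,-130,31,0,-8,-1,-180,43,0,-12.8,-1,-225,54,0,-12.8,-1,-257,62,0,-12.8,-1,-257.6,62,0,-12.8,-1,-257.6,62,30,-12.8,-1,-257.6,62,50,-12.8,-1,-257.6,62,50,-12.8,-1,-257.6,62,50,-12.8]

```text
t: 15.38
eef_pos: [464.0, -126.1, 143.6]
tool_rot: [[-0.074, 0.997, 0.0], [0.997, 0.074, 0.0], [0.0, 0.0, -1.0]]
contact_force: [0.0, 0.6, -1.6]
gripper_width: 9.8
```

```bash
cat > hold.py <<'E'
from h import *
import sys
p=wrist(); cv2.imwrite(f"pics/{sys.argv[1]}.png",p["image"]); w=cloud(p); s=p["state"]; x,y,z=w[...,0],w[...,1],w[...,2]
e=np.array(s["eef_pos"]); T=np.array(s["tool_rot"]); q=(w-e)@T
print("state",round(s["t"],2),np.round(e,1),round(s["gripper_width"],1),np.round(s["contact_force"],1),"z axis",np.round(T[:,2],4),"phi",np.degrees(np.arctan2(T[1,1],T[0,1])))
m=(abs(q[...,1])<9)&(q[...,2]>-16)&(q[...,2]<-4)&(abs(q[...,0])<60)
if m.any():
    a=q[m]; print("bar tool-x range",np.nanmin(a[:,0]),np.nanmax(a[:,0]),"top z",np.percentile(a[:,2],20), m.sum())
E
python3 hold.py w8; python3 fx.py w8b | head -4
```

```text
state 15.38 [ 464.  -126.1  143.6] 9.8 [ 0.   0.6 -1.6] z axis [ 1.e-04  0.e+00 -1.e+00] phi 4.235569783912144
bar tool-x range -46.080806849118396 45.87359328523567 top z -11.189953848056371 3720
[ 464.1 -126.3  143.9] 10.216876004330013
[0.71]
16667 49.45457543192367
((527.4011840820312, -121.26008605957031), (214.330810546875, 100.09133911132812), 4.205693244934082)
```

View pics/w8.png

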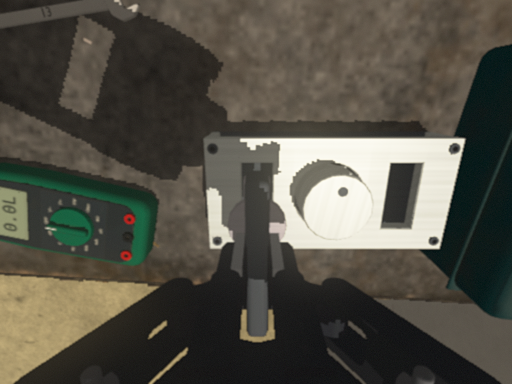

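Request:
arm_command:
  series: [-1,0,0,12,0,-1,0,0,22,0,-1,0,0,28,0,-1,0,0,36,0,-1,0,0,46,0,-1,0,0,53,0,-1,0,0,55,0,-1,0,0,55,0]

```text
t: 16.77
eef_pos: [464.6, -127.2, 93.4]
tool_rot: [[-0.074, 0.997, 0.002], [0.997, 0.074, -0.002], [-0.002, 0.002, -1.0]]
contact_force: [-28.7, 5.4, 84.7]
gripper_width: 10.2
```

Request:
arm_command:
  series: [-1,0,0,-5.5,0,-1,0,0,-5.5,0]

```text
t: 17.02
eef_pos: [464.0, -126.6, 93.9]
tool_rot: [[-0.073, 0.997, 0.001], [0.997, 0.073, -0.0], [-0.0, 0.001, -1.0]]
contact_force: [0.2, 0.1, -1.0]
gripper_width: 10.6
```

```bash
python3 hold.py w9
```

```text
state 17.02 [ 464.  -126.6   93.9] 10.6 [ 0.2  0.1 -1. ] z axis [ 8.e-04 -3.e-04 -1.e+00] phi 4.208260955158979
bar tool-x range -45.771422700085 46.071027563809714 top z -12.018935976820048 3734
```

View pics/w9.png

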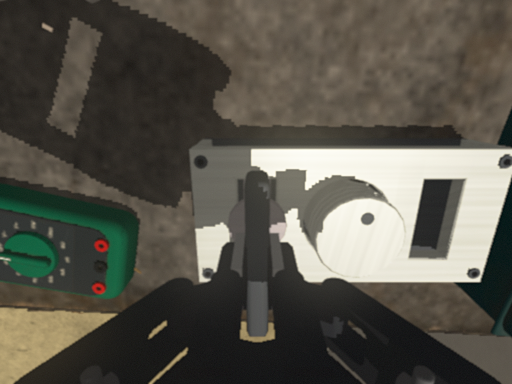

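Request:
arm_command:
  series: [-1,0,0,0,-8,-1,0,0,0,-18,-1,0,0,0,-28,-1,0,0,0,-38,-1,0,0,0,-48,-1,0,0,0,-58,-1,0,0,0,-68,-1,0,0,0,-78,-1,0,0,0,-86,-1,0,0,0,-90,-1,0,0,0,-90]

```text
t: 18.45
eef_pos: [464.6, -126.9, 93.8]
tool_rot: [[-0.997, -0.073, 0.002], [-0.073, 0.997, -0.001], [-0.002, -0.001, -1.0]]
contact_force: [2.3, -2.2, 4.8]
gripper_width: 10.2
```

```bash
python3 hold.py w10
```

```text
state 18.45 [ 464.6 -126.9   93.8] 10.2 [ 2.3 -2.2  4.8] z axis [ 1.6e-03 -8.0e-04 -1.0e+00] phi 94.17383949489809
bar tool-x range -47.15557998671885 45.329305750149686 top z -12.006828367558283 3750
```

View pics/w10.png

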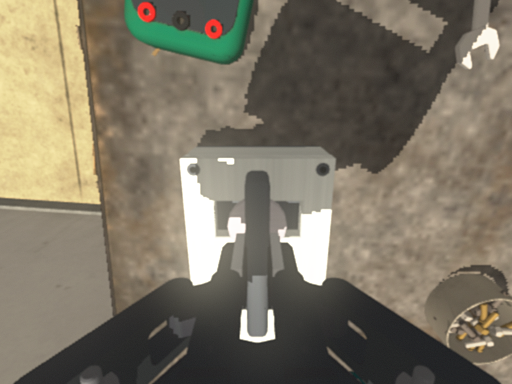

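Turned, with the bar along the fixture's x. Now I'll release, lift clear and check.

Request:
arm_command:
  series: [-0.6,0,0,0,0,-0.2,0,0,0,0,0,0,0,0,0,0,0,0,0,0,0,0,0,-20,0,0,0,0,-60,0,0,0,0,-80,0,0,0,0,-80,0,0,0,0,-80,0]

```text
t: 19.62
eef_pos: [463.4, -126.3, 172.8]
tool_rot: [[-0.997, -0.073, -0.001], [-0.073, 0.997, 0.001], [0.001, 0.001, -1.0]]
contact_force: [-0.2, 0.8, -0.9]
gripper_width: 42.7
```

```bash
python3 bar.py w11 464 -126 85 115; python3 cr.py|head -3;  python3 -c "
from h import *
plan(597,225,160,10)"
```

```text
z 105.31464699224375 [ 248  146   17  115 1736]
((464.43585205078125, -126.47054290771484), (91.64265441894531, 11.96242618560791), 3.9760348796844482)
state [ 463.4 -126.3  172.8] 42.7 [-0.2  0.8 -0.9]
crown (525.6513671875, -121.27421569824219) 27.54741096496582 77.37165695157515 1913
tilt [3.28673129e-03 1.10086391e-03 7.58574330e+01]
deck z 49.50547144300464
shift [-159.1  340.6   12.7] turn 84.2 (phi0 94.2) q6 goal ~11
```

View pics/w11.png

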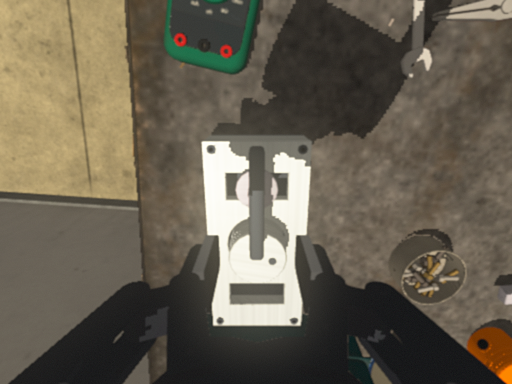

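Request:
arm_command:
  series: [0,-17,36,0,9,0,-37,79,0,18,0,-59,127,0,28,0,-81,174,0,38,0,-103,221,0,48,0,-125,268,0,58,0,-143,306,0,68,0,-155,332,5,77,0,-159,340.6,10,84.2,0,-159,340.6,10,84.2,0,-159,340.6,10,84.2,0,-159,340.6,10,84.2]

```text
t: 21.22
eef_pos: [597.4, 224.3, 163.9]
tool_rot: [[-0.175, 0.985, 0.0], [0.985, 0.175, 0.0], [-0.0, 0.0, -1.0]]
contact_force: [-0.4, 0.2, -0.3]
gripper_width: 42.6
```

```bash
python3 bar.py w12 597 225 76 95
```

```text
z 85.3114512282832 [ 248  144   16  108 1583]
((596.10205078125, 225.13119506835938), (11.758052825927734, 91.5479736328125), 9.488451957702637)
state [597.4 224.3 163.9] 42.6 [-0.4  0.2 -0.3]
```

View pics/w12.png

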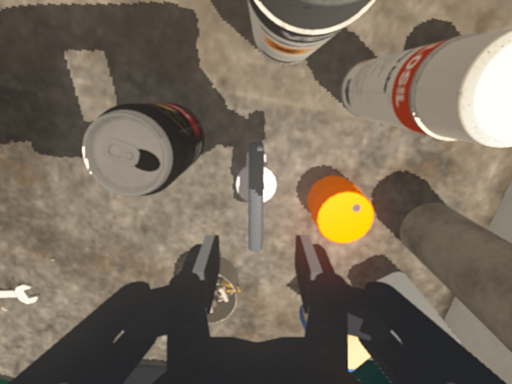

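Request:
arm_command:
  series: [0,1,-1,40,0,0,1,-1,75,0,0,1,-1,90,0,0,1,-1,90,0,-1,1,-1,90,0,-1,1,-1,90,0,-1,1,-1,90,0,-1,1,-1,90,0,-1,1,-1,90,0,-1,1,-1,90,0]

```text
t: 22.52
eef_pos: [597.0, 225.9, 75.4]
tool_rot: [[-0.174, 0.985, 0.002], [0.985, 0.174, 0.001], [0.0, 0.002, -1.0]]
contact_force: [-0.7, 0.0, 6.2]
gripper_width: 10.1
```

Request:
arm_command:
  series: [-1,0,0,-10,0,-1,0,0,-45,0,-1,0,0,-90,0,-1,0,0,-120,0,-1,0,0,-120,0,-1,0,0,-120,0]

```text
t: 23.28
eef_pos: [595.6, 225.5, 192.6]
tool_rot: [[-0.174, 0.985, -0.002], [0.985, 0.174, -0.001], [-0.0, -0.002, -1.0]]
contact_force: [0.5, 0.0, -2.2]
gripper_width: 10.2
```

```bash
python3 hold.py w13; python3 -c "
from h import *
plan(587.5,-117.4,145,4.2)"
```

```text
state 23.27 [595.6 225.5 192.6] 10.2 [ 0.5  0.  -2.2] z axis [-1.7e-03 -5.0e-04 -1.0e+00] phi 10.008279194181723
bar tool-x range -47.339700281561896 45.44323682576338 top z -10.340564735979115 3643
shift [-336.2  -67.3   47.4] turn 5.8 (phi0 10.0) q6 goal ~-16
```

View pics/w13.png

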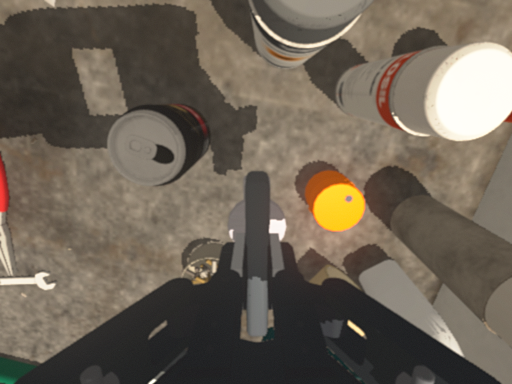

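Request:
arm_command:
  series: [-1,-35,-7,0,2,-1,-85,-17,0,4,-1,-140,-28,0,5.8,-1,-195,-39,0,5.8,-1,-250,-50,0,5.8,-1,-300,-60,0,5.8,-1,-330,-66,0,5.8,-1,-335.3,-67,0,5.8,-1,-335.3,-67,30,5.8,-1,-335.3,-67,47,5.8,-1,-335.3,-67,47,5.8,-1,-335.3,-67,47,5.8]

```text
t: 24.82
eef_pos: [589.0, -115.9, 147.5]
tool_rot: [[-0.074, 0.997, 0.001], [0.997, 0.074, -0.0], [-0.0, 0.001, -1.0]]
contact_force: [-0.2, -0.4, -2.3]
gripper_width: 9.9
```

```bash
python3 hold.py w14; python3 fx.py w14b | head -4
```

```text
state 24.82 [ 589.  -115.9  147.5] 9.9 [-0.2 -0.4 -2.3] z axis [ 8.e-04 -2.e-04 -1.e+00] phi 4.24050532612475
bar tool-x range -46.66436240549359 45.39018330365928 top z -10.373705247021775 3646
[ 589.1 -116.   147.7] 10.409261381560022
[0.97]
14617 49.44754460341454
((525.0510864257812, -121.52938842773438), (210.88027954101562, 100.47470092773438), 4.362267971038818)
```

View pics/w14.png

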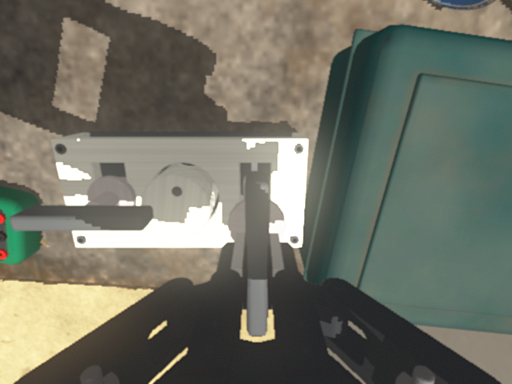

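Request:
arm_command:
  series: [-1,-0.5,-1.2,8,0,-1,-0.5,-1.2,16,0,-1,-0.5,-1.2,16,0]

```text
t: 25.6
eef_pos: [586.9, -116.7, 129.7]
tool_rot: [[-0.073, 0.997, -0.002], [0.997, 0.073, 0.0], [0.001, -0.002, -1.0]]
contact_force: [0.2, 0.7, -2.8]
gripper_width: 10.3
```

```bash
python3 hold.py w15
```

```text
state 25.6 [ 586.9 -116.7  129.7] 10.3 [ 0.2  0.7 -2.8] z axis [-1.7e-03  5.0e-04 -1.0e+00] phi 4.203263461540017
bar tool-x range -47.341718175828376 45.31600068203923 top z -10.373481702932855 3637
```

View pics/w15.png

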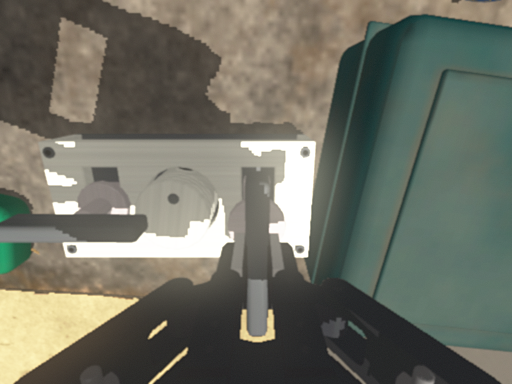

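Aligned at (587,-117). Now insert: about 34.5 mm of travel to the deck.

Request:
arm_command:
  series: [-1,0,0,8,0,-1,0,0,16,0,-1,0,0,22,0,-1,0,0,28,0,-1,0,0,32,0,-1,0,0,34,0,-1,0,0,34,0]

```text
t: 26.52
eef_pos: [587.4, -116.7, 96.8]
tool_rot: [[-0.073, 0.997, -0.0], [0.997, 0.073, 0.0], [0.0, -0.0, -1.0]]
contact_force: [0.1, 0.3, -1.9]
gripper_width: 10.0
```

```bash
python3 hold.py w16
```

```text
state 26.52 [ 587.4 -116.7   96.8] 10.0 [ 0.1  0.3 -1.9] z axis [-0.  0. -1.] phi 4.209131637031895
bar tool-x range -47.15043892108131 45.415034004836045 top z -10.32084329020321 3648
```

View pics/w16.png

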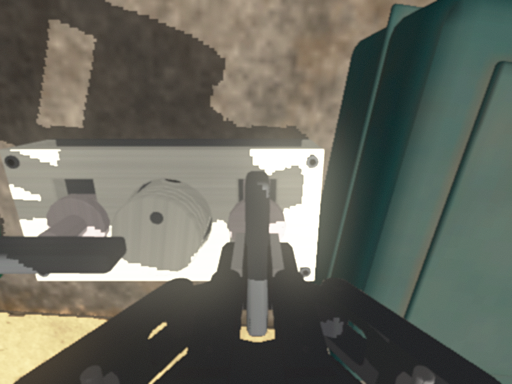

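```bash
python3 - <<'E'
from h import *
p=wrist(); w=cloud(p); x,y,z=w[...,0],w[...,1],w[...,2]
v,u=np.mgrid[:384,:512]
m=(x>612)&(x<800)&(u>300)&(z>58)
d=np.hypot(x-587.4,y+117)
print(m.sum(),np.nanmin(d[m]),np.round(w[m][np.argmin(d[m])]),np.nanmax(z[m]))
m&=(z>68);print(np.nanmin(d[m]),np.round(w[m][np.argmin(d[m])]))
p=get_image("top"); w=cloud(p); x,y,z=w[...,0],w[...,1],w[...,2]
m=(x>612)&(x<760)&(y<-60)&(y>-170)&(z>58)&(z<130)
d=np.hypot(x-587.4,y+117);print(m.sum(),np.nanmin(d[m]),np.round(w[m][np.argmin(d[m])]))
cv2.imwrite("pics/t1.png",p["image"])
E
```

```text
62764 24.72461935761981 [ 612. -115.  143.] 180.20267362542768
24.72461935761981 [ 612. -115.  143.]
1139 55.07018858418616 [639. -97.  77.]
```

Request:
arm_command:
  series: [-1,0,0,1,0,-1,0,0,2,0,-1,0,0,2,0]

```text
t: 27.05
eef_pos: [587.5, -116.8, 95.4]
tool_rot: [[-0.073, 0.997, 0.0], [0.997, 0.073, -0.0], [-0.0, 0.0, -1.0]]
contact_force: [-3.2, -0.8, 5.0]
gripper_width: 10.2
```

Shoulder contact (5 N). The green case is 55 mm away and the bar sweeps 46 mm, so the quarter turn is clear.

Request:
arm_command:
  series: [-1,0,0,-0.5,-8,-1,0,0,-0.5,-18,-1,0,0,-0.5,-28,-1,0,0,-0.5,-38,-1,0,0,-0.5,-48,-1,0,0,-0.5,-58,-1,0,0,-0.5,-68,-1,0,0,-0.5,-78,-1,0,0,-0.5,-86,-1,0,0,-0.5,-90,-1,0,0,0,-90]

```text
t: 28.42
eef_pos: [587.6, -116.9, 95.4]
tool_rot: [[-0.997, -0.073, 0.001], [-0.073, 0.997, -0.0], [-0.001, -0.0, -1.0]]
contact_force: [-1.9, 0.1, 8.0]
gripper_width: 10.2
```

```bash
python3 hold.py w17
```

```text
state 28.43 [ 587.6 -116.9   95.4] 10.2 [-1.9  0.1  8. ] z axis [ 7.e-04 -2.e-04 -1.e+00] phi 94.17820890374979
bar tool-x range -53.35108715135542 44.70819481253196 top z -10.396969299542166 3791
```

View pics/w17.png

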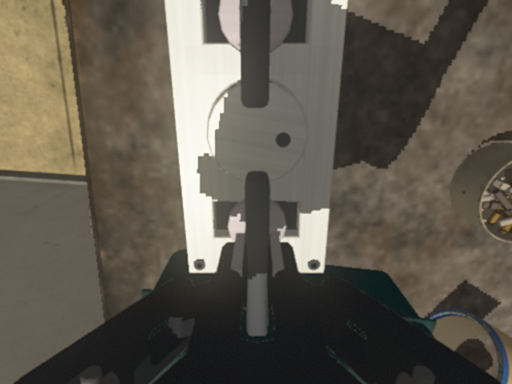

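Both bars now point over the piston. Release and back off.

Request:
arm_command:
  series: [-0.6,0,0,0,0,-0.2,0,0,0,0,0,0,0,0,0,0,0,0,0,0,0,0,0,-20,0,0,0,0,-60,0,0,40,0,-110,0,0,90,0,-130,0,0,90,0,-130,0,0,90,0,-130,0]

```text
t: 29.72
eef_pos: [498.0, -123.5, 224.9]
tool_rot: [[-0.997, -0.073, 0.001], [-0.073, 0.997, -0.0], [-0.001, -0.0, -1.0]]
contact_force: [0.5, 0.4, 0.7]
gripper_width: 42.7
```

```bash
python3 bar.py w18 464 -126 85 115; python3 bar.py w19 587.5 -117.3 85 115; python3 cr.py | head -3; python3 - <<'E'
from h import *
p=get_image("scene"); cv2.imwrite("pics/s2.png",p["image"])
p=get_image("top"); cv2.imwrite("pics/t2.png",p["image"])
for t in ["drink_can","bolt_tin","tape_roll"]:
    print(t,[(np.round(d["at"]).tolist(),round(float(d["confidence"]),2)) for d in spot_point(p,t)])
E
```

```text
z 105.38087464190937 [ 249   99   14  100 1298]
((464.797607421875, -126.55706787109375), (90.8364028930664, 11.797972679138184), 4.519672870635986)
state [ 498.  -123.5  224.9] 42.7 [0.5 0.4 0.7]
z 105.23534795664173 [ 226  222   49   98 1743]
((595.76953125, -110.37689208984375), (50.570655822753906, 99.12792205810547), 77.47518157958984)
state [ 498.2 -123.4  224.4] 42.8 [ 0.   0.2 -0.2]
crown (525.5980224609375, -121.21727752685547) 27.30054473876953 77.40461356178164 1599
tilt [1.33281332e-04 1.27536073e-03 7.75511916e+01]
deck z 49.52548680101228
drink_can [([500.0, 252.0, 0.0], 0.92)]
bolt_tin [([562.0, 80.0, 3.0], 0.77)]
tape_roll [([720.0, 82.0, -1.0], 0.95), ([526.0, -126.0, 51.0], 0.16)]
```

View pics/w19.png

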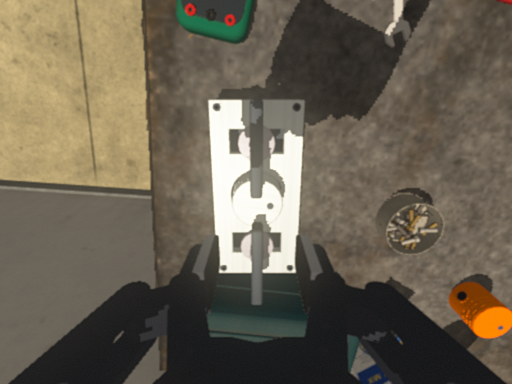

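View pics/s2.png

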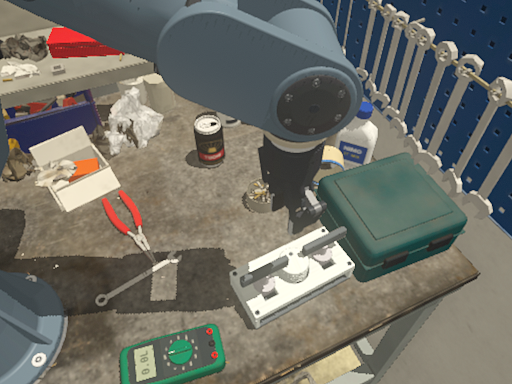

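```bash
python3 - <<'E'
from h import *
p=wrist(); w=cloud(p); z=w[...,2]
m=(abs(w[...,0]-587.5)<52)&(abs(w[...,1]+117.3)<14)&(z>98)&(z<110)
print(np.median(z[m]),cv2.minAreaRect(w[m][:,:2].astype(np.float32)))
ticket.close_job()
E
```

```text
105.08220362277687 ((591.0648193359375, -117.62089538574219), (27.017967224121094, 96.81737518310547), 89.84288024902344)
the job is handed in; nothing more can be done
```

The piston is seated crown up, both hold-downs are locked in their slots with their bars over the piston, and the job is handed in at about 30 s of the 72 s allowed. The final position and angle of hold-down 2 were never cleanly measured.

**Last checks:**

| Part | Position | Height above deck | Angle |
|---|---|---|---|
| Piston | centre about 0.7 mm from the seat | crown 27.9 mm (28 expected) | tilt about 0.001 rad |
| Hold-down 1, slot nearer the robot | bar within about 1 mm of the slot | bar top 55.9 mm (56 expected) | bar 4.5° against the fixture's 4.2° |
| Hold-down 2, farther slot | not measured cleanly | bar top about 55.6 mm | not measured cleanly |

- **Hold-down 2:** both final fits picked up points that were not the bar, in the first case from the green case beside it. The last of these gave (591, -118), 97 x 27 mm, which doesn't match the bar, and I handed in without repeating it. Its placing therefore rests on three things:
  - the gripper pose just before release: (587.6, -116.9), within about 1 mm of the slot centre, jaws at 94.2°;
  - the measured bar-top height;
  - the pictures after release, which show the bar in line over the piston.
- **Force:** while inserting hold-down 1, I misjudged the depth by about 6 mm. The wrist force reached about 85 N against the 120 N limit, so I backed off; the part seated normally.
- **Bystanders:** the can, tin and tape roll were found within about 3 mm of where they started. The orange look-alike piston was not touched, and the gripper was clear of everything at hand-in.

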